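Pass the large setting ring through the go gauge

TASK

Check the diameter of the larger of the two dark setting rings that lie in front of the gauge: with the fingertips, push it flat along the bench through the narrow gap between the two steel posts of the gauge, and on until it rests against the end stop of the bay behind them. Slide it only, without lifting or tipping it, and leave the smaller ring, the steel block and the bolt where they are.

Things in the scene. Friction and masses are not known exactly. Their poses are not given: they have to be found in the camera images.
- gate: Fixed go gauge. Origin on the worktop midway between its two round steel posts (24 mm diameter, 30 mm high, centres at y = +51 and -51 mm: the gap is 78 mm). x = direction of the push, away from the robot; y left; z up. Behind the posts a bay on the bare worktop, open above: side rails 18 mm high, x = 6 to 117 mm, inner faces at y = +44 and -44 mm, outer at +64 and -64 mm, closed by the end stop.
- gate_stop (a point): Middle of the end stop's face, 9 mm above the worktop, 104 mm beyond the gauge's origin along its x. The large ring's centre is 36 mm in front of it when the ring rests against the stop.
- ring_big_center (a point): The large loose dark setting ring, lying flat on the worktop: 72 mm outside diameter, 18 mm high, bore about 29 mm, about 0.4 kg. The point is its centre, half-way up (9 mm above the worktop). At the start it lies in front of the gauge, left or right of the gap's line, and has to be pushed sideways into line before it can go through.
- ring_small_center (a point): The smaller loose dark setting ring, a bystander: 50 mm outside diameter, 13 mm high, flat on the worktop on the other side of the gap's line. The point is its centre, half-way up.
- steel_block: Small steel gauge block, a bystander: 9 mm thick (x), 35 mm long (y), 18 mm high, standing to the left of the gauge. Origin at the centre of its underside.
- bolt: Hex bolt, a bystander: 20 mm across its head, 41 mm high, standing on its head with the shank up, to the left of the gauge. Origin at the centre of its underside.
- ring_big: The same large ring; origin at the centre of its underside, z up.
Not all that is in view belongs to the job. What is shaped like the ring_big but orange is not meant.

How it is judged:
By the outcome, as a careful person would: the job done as asked, in the order asked, and still so for the second after the job is handed in, with the robot touching nothing.
It also fails if it takes over 53 s, if anything falls off the work surface, if the arm or the gripper's body presses on something with over 40 N, if the wrist force passes 120 N, or if a joint passes its speed limit or range.

ROBOT

A 6-joint arm with a two-finger parallel gripper is mounted at the origin on a cart in front of the work surface, level with it; the furniture and walls round the work are solid. World frame = base frame: x ahead of the robot, y to its left, z up, the work surface at z = 0. Lengths are in m, angles in degrees, forces in N, time in s.
With the tool pointing down it reaches from about 0.25 to 0.775 m from the base axis. Payload 8.9 kg.
Tool frame: the origin (TCP) lies midway between the tips of the shut fingers; the grasp point (between the pads) lies bot.grip_point_offset behind it (bot.grip_point_offset is the distance from the TCP to the grasp point, in m); z points along the fingers, y is the line along which they close (so a half turn about z gives the same grasp; the last joint's range is limited). The gripper opens to 85 mm and grips with 20 to 120 N. Pads are 22 mm wide; open, the fingers measure 114 mm over their backs; the gripper's body (76 mm by 85 mm) begins 54 mm behind the grasp point. The pads swing forward as they close: fully open they stand 13 mm farther back than shut.
Start: joints at [-80.002, 16.656, -8.789, 64.555, 0, 82.019], TCP at [0.162, -0.499, 0.206] pointing down, gripper open.
Joint ranges: [-144.48, 144.48], [-52.06, 99.96], [-74.48, 78.29], [-112.23, 115.85], [-86.99, 84.42], [-180, 180]. Speed limits (degrees/s): [127.2, 127.2, 159.86, 180, 180, 180].

INTERFACE

Orientations are given as a 3x3 rotation matrix whose columns are the frame's x, y, z axes.
In Python, from bench import bot, cams, finish_job gives the robot as it stands. The module is installed in compiled form; this text tells all that it offers.
- The arm moves only by the tool step_arm, never from a script. Its argument "rows" is a list that holds one entry, the list of rows, each a list of 6 numbers: the shift along the tool's x, y, z in m, then the turn, a rotation vector about the tool's x, y, z in rad. In form: [[[tx, ty, tz, ax, ay, az], ...]]. A call has 1 to 10 rows; each row is the pose to reach, as a shift and turn from the pose commanded when the call began, along the tool's axes at that moment; what a row does not reach only later rows make up. A row lasts 1/12 s, in which the tool goes at most 41.7 mm and 7.16 degrees, less where a joint would pass 70% of its speed; a pose out of reach is approached as far as the arm can. A call with a gripper value outside its range is refused whole. "claw" is the closure, from -1 (fully open) to 1 (shut), set as the call begins (left out, the last holds). The fingers move at their own pace and stop on an object; the grip force is fixed at half the most. Time passes only in rows, so rows that repeat a pose let the fingers close. It gives the time, the measured TCP pose, the force, the opening and the grip force at its end, in the units of the state.
- bot.state(): the state, without advancing time (a new reading comes with each control period).
- cams.camera(name): name is "side" or "top"; returns the picture (384x512x3 uint8, red, green, blue); there is no depth.
- cams.camera_info(name): a dict with "fovy" (degrees; the focal length in pixels is half the picture's height over the tangent of half this angle, whatever the lens; pixels are square), "cx", "cy" (the principal point, pixels), "R" (3x3) and "t" (3): a world point X has camera coordinates R X + t. Camera axes: x right, y down, z forward; pixel columns grow to the right and rows downward; lengths in m; the calibration is good to about 2 mm. A picture is of the moment at which its call begins. camera_info takes no time and is no camera call.
- finish_job(): hands the job in; it is judged then, once.
The state is a dict: "t": time; "joints": joint angles; "qd": joint speeds; "joint_efforts": joint torques, N m; "position": TCP position; "tcp_rot": TCP orientation; "force": force on the tool from outside, world axes, zero at the start; "ft_torque": the same for the moment, N m; "finger_gap": finger opening in m; "grasp_force": force on a finger pad.
Only numpy, scipy, OpenCV 4.12 (cv2) and the standard library are available. Lean on these libraries where they do the work, as an engineer would, in place of code of your own. Each camera call takes 0.05 s, during which the arm holds its last target. There are 200 camera calls.

## Working session

There is one attempt and no reset: what is moved stays moved. The work goes in short steps, Python scripts to look and compute and a tool call to move; the robot and the scene stay as the last step left them, time stands still between calls to the robot, and variables do not carry over. Pictures are saved under pics/ and viewed, at most 10 in all, crops included, and the job is handed in when it is done.

Besides the shell and the picture viewer there is one more tool, called after "Request:" in YAML: its name, and indented under it one key for each argument. step_arm: Moves the arm, as the interface text tells. Its arguments: {"type":"object","properties":{"rows":{"type":"array"},"claw":{"type":"number"}},"required":["rows"]}

```bash
mkdir -p pics; python3 - <<'E'
from bench import bot,cams
import cv2,numpy as np
s=bot.state();print(s['t'],s['position'],np.round(s['tcp_rot'],3),s['finger_gap'],bot.grip_point_offset)
for n in('top','side'):
    im=cams.camera(n);cv2.imwrite(f'pics/{n}0.png',im[:,:,::-1]);print(n,cams.camera_info(n))
E
```

```text
0.0 [ 0.1619777 -0.4989209  0.2051579] [[ 0.951  0.309 -0.   ]
 [ 0.309 -0.951  0.001]
 [ 0.    -0.001 -1.   ]] 0.08523774035644477 0.0187
top {'fovy': 49.24562839066085, 'cx': 259.1847802293583, 'cy': 194.08061375002015, 'R': array([[-0.02847767, -0.99955243,  0.00916263],
       [-0.99258326,  0.02719299, -0.11848637],
       [ 0.11818418, -0.01246889, -0.9929134 ]]), 't': array([0.21308745, 0.578433  , 0.84189353])}
side {'fovy': 46.177293893417826, 'cx': 249.2203156451152, 'cy': 195.6722553379601, 'R': array([[-0.98932677, -0.14535144, -0.01027114],
       [-0.06719047,  0.51760337, -0.85297842],
       [ 0.12929802, -0.84318427, -0.52184511]]), 't': array([ 0.62488458, -0.02744198,  1.21883228])}
```

View pics/top0.png

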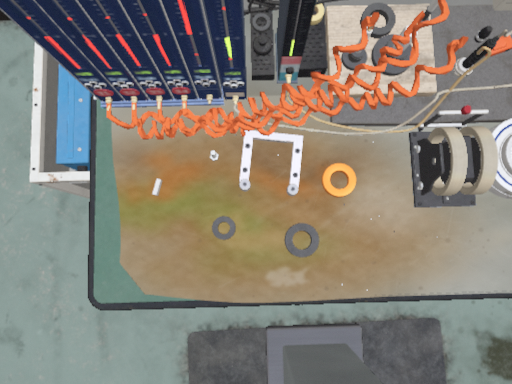

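View pics/side0.png

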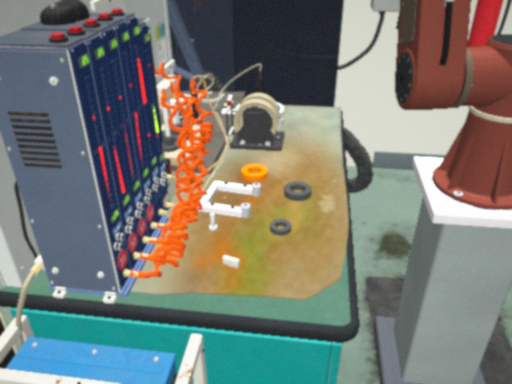

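Top view: large ring at (302,240), small ring at (224,228), posts at about (245,185) and (293,188), stop bar near row 138, orange decoy at (339,180). Next I'll measure them with sub-pixel precision.

```bash
cat > h.py <<'E'
from bench import bot,cams
import cv2,numpy as np
def ray(n,u,v,z):
    c=cams.camera_info(n);f=192/np.tan(np.radians(c['fovy']/2))
    R,t=c['R'],c['t'];o=-R.T@t;d=R.T@np.array([(u-c['cx'])/f,(v-c['cy'])/f,1])
    return o+d*(z-o[2])/d[2]
def proj(n,X):
    c=cams.camera_info(n);f=192/np.tan(np.radians(c['fovy']/2))
    p=c['R']@np.array(X)+c['t'];return np.array([f*p[0]/p[2]+c['cx'],f*p[1]/p[2]+c['cy']])
def dark(im,box,th=95):
    x0,y0,x1,y1=box;g=im[y0:y1,x0:x1].max(2)
    m=(g<th).astype(np.uint8);n,l,s,_=cv2.connectedComponentsWithStats(m)
    k=1+np.argmax(s[1:,4]);c=max(cv2.findContours((l==k).astype(np.uint8),0,1)[0],key=len)
    return np.array(cv2.fitEllipse(c)[0])+[x0,y0],cv2.fitEllipse(c)[1]
E
python3 - <<'E'
from h import *
im=cv2.imread('pics/top0.png')
for b,z in(((275,215,330,265),.018),((205,210,243,245),.013)):
    c,a=dark(im,b);print(c,a,ray('top',*c,z))
for p in((245,185),(293,188)):print(ray('top',*p,.03))
crop=cv2.resize(im[120:270,190:370],None,fx=4,fy=4,interpolation=cv2.INTER_CUBIC);cv2.imwrite('pics/c0.png',crop)
E
```

```text
[311.0560379  236.13040352] (1.7866648435592651, 4.987269878387451) [0.49395533 0.09010621 0.018     ]Traceback (most recent call last):
  File "<stdin>", line 4, in <module>
  File "h.py", line 13, in dark
    k=1+np.argmax(s[1:,4]);c=max(cv2.findContours((l==k).astype(np.uint8),0,1)[0],key=len)
        ~~~~~~~~~^^^^^^^^^
    return _wrapfunc(a, 'argmax', axis=axis, out=out, **kwds)
    return bound(*args, **kwds)
ValueError: attempt to get argmax of an empty sequence
```

```bash
python3 - <<'E'
from h import *
im=cv2.imread('pics/top0.png')
print(im[240,283:322].tolist()); 
for b,z in(((275,215,330,265),.018),((205,210,243,245),.013)):
  for th in(118,128):
    try:c,a=dark(im,b,th);print(th,c,a,ray('top',*c,z))
    except Exception as e:print(e)
crop=cv2.resize(im[120:270,190:370],None,fx=4,fy=4,interpolation=cv2.INTER_CUBIC);cv2.imwrite('pics/c0.png',crop)
E
```

```text
[[95, 138, 160], [86, 113, 128], [101, 97, 97], [118, 113, 112], [114, 109, 108], [114, 110, 110], [113, 108, 107], [111, 107, 107], [123, 118, 117], [124, 134, 142], [96, 141, 162], [93, 139, 158], [93, 139, 159], [92, 139, 157], [90, 137, 155], [90, 137, 155], [90, 138, 154], [91, 138, 155], [91, 137, 153], [90, 136, 153], [90, 136, 153], [89, 135, 152], [88, 135, 151], [92, 137, 152], [92, 137, 153], [94, 138, 154], [95, 139, 154], [83, 121, 135], [77, 75, 76], [116, 113, 113], [114, 110, 108], [116, 110, 110], [119, 113, 113], [118, 113, 111], [118, 114, 112], [114, 117, 119], [102, 130, 140], [102, 144, 158], [98, 141, 157]]
118 [300.71454239 239.8554306 ] (31.757299423217773, 32.99018478393555) [0.48678902 0.11218648 0.018     ]
128 [301.34205246 239.75123596] (33.10890579223633, 33.67400360107422) [0.48696903 0.11085856 0.018     ]
118 [223.30811501 227.91921043] (19.351947784423828, 20.4325008392334) [0.51657348 0.27454829 0.013     ]
128 [223.31394386 227.52294731] (22.2839412689209, 22.689929962158203) [0.51740967 0.27452062 0.013     ]
```

View pics/c0.png

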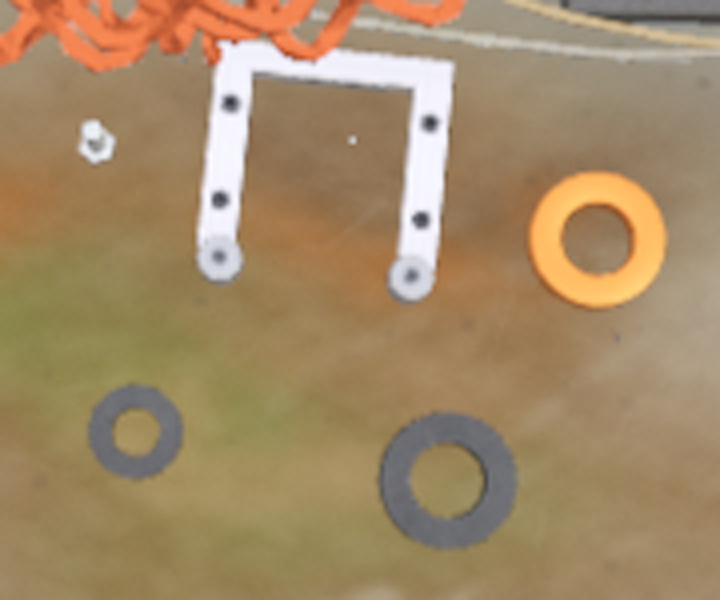

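```bash
python3 - <<'E'
from h import *
f=lambda x,y,z:ray('top',(x+.5)/4-.5+190,(y+.5)/4-.5+120,z)[:2]
pl,pr=f(219,257,.03),f(411,276,.03);print('posts',pl,pr,np.linalg.norm(pl-pr))
L=[f(253,75,.018),f(238,243,.018)];R=[f(414,90,.018),f(400,262,.018)]
print(L,R)
for a,b in(L,R):print('yaw',np.degrees(np.arctan2(*(a-b)[::-1])))
d=pl-pr;print('yaw posts',np.degrees(np.arctan2(-d[0],d[1])))
st=f(334,80,.018);g=(pl+pr)/2;print('gate',g,'stop',st,np.linalg.norm(st-g))
print('ring',f(448,480,.018),'small',f(136,431,.013),'orange',f(597,239,.018))
# refine using side view dark ring
im=cv2.imread('pics/side0.png')
for b in((278,176,318,206),):
    c,a=dark(im,b,110);print(c,a,ray('side',*c,.018))
E
```

```text
posts [0.60702494 0.22732295] [0.59420125 0.12671796] 0.1014189951631639
[array([0.70752075, 0.20682832]), array([0.61602976, 0.21727732])] [array([0.69696293, 0.12014593]), array([0.60344854, 0.13118717])]
yaw -6.515406332443497
yaw -6.733731359577528
yaw posts -7.264078814609696
gate [0.60061309 0.17702045] stop [0.70361474 0.16316831] 0.10392891850701745
ring [0.48721564 0.11025306] small [0.51770354 0.27385721] orange [0.61299351 0.02533568]
[297.03835487 192.05871201] (14.994412422180176, 22.809600830078125) [0.48765987 0.12793125 0.018     ]
```

Gate is at (0.6006, 0.177) with yaw about -7°. The posts and stop distances match the spec. The ring sits at gate (-104, -80) mm, so I'll cradle it with partly open fingertips and push sideways first.

Request:
step_arm:
  rows:
    - [[0.024,-0.021,0,0,0,-0.057],[0.047,-0.041,0,0,0,-0.114],[0.07,-0.062,0,0,0,-0.17],[0.093,-0.082,0,0,0,-0.227],[0.117,-0.103,0,0,0,-0.284],[0.14,-0.123,0,0,0,-0.34],[0.163,-0.144,0,0,0,-0.397],[0.186,-0.164,0,0,0,-0.454],[0.21,-0.185,0,0,0,-0.51],[0.233,-0.205,0,0,0,-0.567]]
  claw: 0.3

```text
t: 0.93
position: [0.3207, -0.2308, 0.2056]
tcp_rot: [[0.635, 0.773, -0.0], [0.773, -0.635, 0.0], [0.0, -0.0, -1.0]]
force: [0.4, -0.1, -0.0]
finger_gap: 0.0296
grasp_force: 0.0
```

```bash
cat >> h.py <<'E'
from scipy.spatial.transform import Rotation as Ro
G=np.array([.6006,.177]);GY=-7.0
def g2w(x,y):return G+np.array(Ro.from_euler('z',GY,degrees=True).as_matrix()[:2,:2]@[x,y])
def w2g(p):return Ro.from_euler('z',GY,degrees=True).as_matrix()[:2,:2].T@(np.array(p)[:2]-G)
def go(xg,yg,z,yaw):
    "tool-frame delta to gate-frame TCP (m), yaw of tool x relative to gate x (deg)"
    s=bot.state();T=np.array(s['tcp_rot']);p=np.array(s['position'])
    y=np.radians(yaw+GY);W=np.array([[np.cos(y),np.sin(y),0],[np.sin(y),-np.cos(y),0],[0,0,-1]])
    d=T.T@(np.r_[g2w(xg,yg),z]-p);r=Ro.from_matrix(T.T@W).as_rotvec()
    print('t',round(s['t'],2),'gate',np.round(w2g(p),4),'z',round(p[2],4),'gap',round(s['finger_gap'],4),'F',np.round(s['force'],1),'j6',round(s['joints'][5]),'delta',np.round(d,4),np.round(r,3))
E
python3 -c "
from h import *
go(-.104,-.155,.12,90)"
```

```text
t 0.93 gate [-0.2281 -0.4389] z 0.2056 gap 0.0296 F [ 0.4 -0.1 -0. ] j6 83 delta [ 0.3062 -0.0473  0.0857] [-0.    -0.    -0.565]
```

Request:
step_arm:
  rows:
    - [[0.034,-0.005,0.01,0,0,-0.063],[0.068,-0.01,0.019,0,0,-0.126],[0.102,-0.016,0.028,0,0,-0.188],[0.136,-0.021,0.038,0,0,-0.251],[0.17,-0.026,0.048,0,0,-0.314],[0.204,-0.031,0.057,0,0,-0.377],[0.238,-0.037,0.067,0,0,-0.44],[0.272,-0.042,0.076,0,0,-0.502],[0.306,-0.047,0.086,0,0,-0.565],[0.306,-0.047,0.086,0,0,-0.565]]

```text
t: 1.77
position: [0.4803, 0.0378, 0.1179]
tcp_rot: [[0.117, 0.993, -0.001], [0.993, -0.117, 0.002], [0.002, -0.001, -1.0]]
force: [-0.4, -0.2, -0.8]
finger_gap: 0.0298
grasp_force: 0.0
```

```bash
python3 -c "
from h import *
go(-.104,-.155,.004,90)
im=cams.camera('side');cv2.imwrite('pics/s1.png',cv2.resize(im[100:280,180:420,::-1],None,fx=3,fy=3,interpolation=2))"
```

```text
t 1.77 gate [-0.1025 -0.1528] z 0.1179 gap 0.0298 F [-0.4 -0.2 -0.8] j6 92 delta [-0.0024 -0.0014  0.1139] [-0.001 -0.002  0.005]
```

View pics/s1.png

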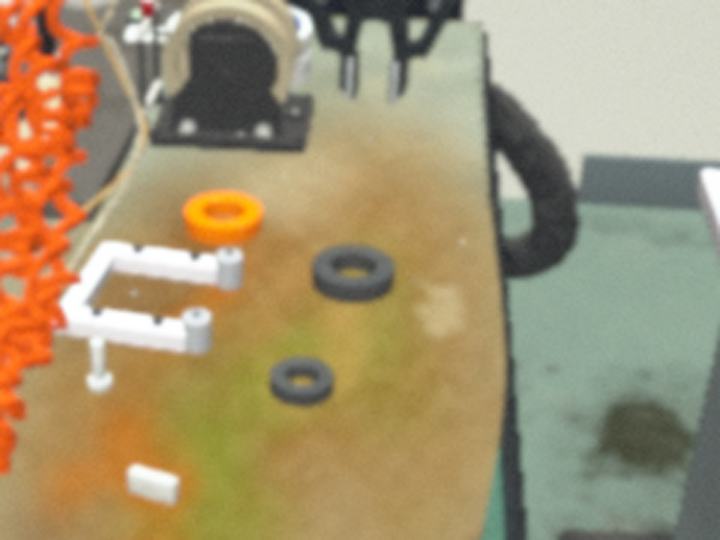

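Fingers are clear of the ring and spread along the gate's x. I'll lower them now.

Request:
step_arm:
  rows:
    - [[0,0,0.025,0,0,0],[0,0,0.05,0,0,0],[0,0,0.075,0,0,0],[0,0,0.095,0,0,0],[0,0,0.105,0,0,0],[0,0,0.112,0,0,0],[0,0,0.112,0,0,0]]

```text
t: 2.4
position: [0.4777, 0.0329, 0.0067]
tcp_rot: [[0.126, 0.992, -0.002], [0.992, -0.126, 0.0], [-0.0, -0.002, -1.0]]
force: [-0.6, 0.3, 0.4]
finger_gap: 0.03
grasp_force: 0.0
```

```bash
python3 -c "
from h import *
go(-.104,-.044,.004,90)
im=cams.camera('side');cv2.imwrite('pics/s2.png',cv2.resize(im[100:220,220:380,::-1],None,fx=4,fy=4,interpolation=2))"
```

```text
t 2.4 gate [-0.1044 -0.158 ] z 0.0067 gap 0.03 F [-0.6  0.3  0.4] j6 92 delta [ 1.14e-01 -1.00e-04  2.70e-03] [-0.002  0.    -0.004]
```

View pics/s2.png

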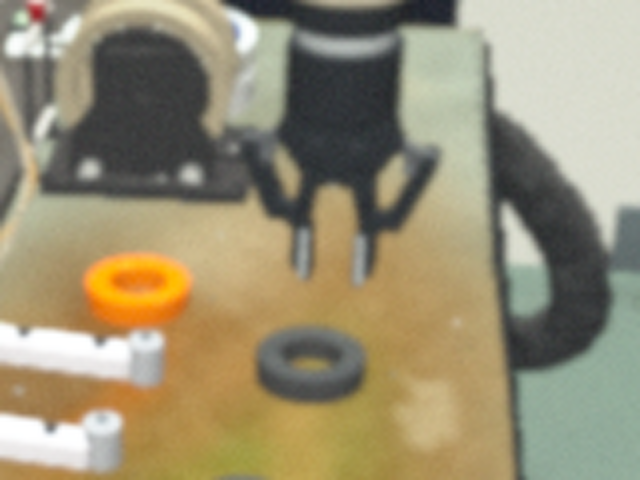

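```bash
python3 -c "
from h import *
q=lambda n,p:print(n,np.round((proj('side',p)-[220,100])*4+1.5))
q('ring top',np.r_[g2w(-.104,-.080),.018])
q('postR',np.r_[g2w(0,-.051),.03]);q('postL',np.r_[g2w(0,.051),.03])
p=bot.state()['position'];q('tcp',p)
for s in(-1,1):q('finger inner',np.r_[g2w(-.104+s*.015,-.158),.009])
"
```

```text
ring top [311. 356.]
postR [146. 342.]
postL [104. 424.]
tcp [330. 313.]
finger inner [352. 314.]
finger inner [309. 309.]
```

```bash
python3 -c "
from h import *
print((proj('side',[.4803,.0378,.1179])-[180,100])*3+1)
im=cams.camera('side');
a=cv2.resize(im[150:185,275:325,::-1],None,fx=12,fy=12,interpolation=0)
t=cams.camera('top');a=np.hstack([cv2.resize(a,(600,420)),np.zeros((420,0,3),np.uint8)])
p=proj('top',bot.state()['position']);print('top tcp',p)
cv2.imwrite('pics/s3.png',a)"
```

```text
[371.36993823 127.91484354]
top tcp [337.5349249  242.29608711]
```

View pics/s3.png

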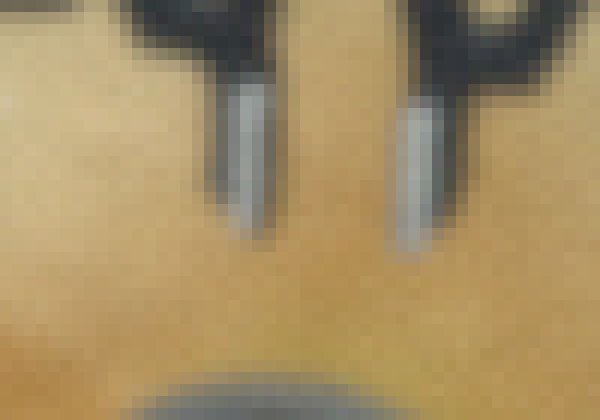

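Laterally the fingertips are where predicted, but they appear about 20 mm higher than the TCP reading suggests. I'll test with a gentle advance, watching force and the ring position.

Request:
step_arm:
  rows:
    - [[0.01,0,0.002,0,0,0],[0.02,0,0.002,0,0,0],[0.028,0,0.002,0,0,0],[0.034,0,0.002,0,0,0],[0.038,0,0.002,0,0,0],[0.041,0,0.002,0,0,0],[0.043,0,0.002,0,0,0]]

```text
t: 3.13
position: [0.4843, 0.0767, 0.0057]
tcp_rot: [[0.124, 0.992, -0.0], [0.992, -0.124, -0.0], [-0.0, -0.0, -1.0]]
force: [0.3, 0.0, -0.1]
finger_gap: 0.0299
grasp_force: 0.0
```

```bash
python3 -c "
from h import *
go(-.104,-.044,.004,90)
im=cams.camera('side');cv2.imwrite('pics/s4.png',np.hstack([cv2.resize(im[150:210,270:330,::-1],None,fx=6,fy=6,interpolation=2),cv2.resize(cams.camera('top')[200:260,280:340,::-1],None,fx=6,fy=6,interpolation=2)]))"
```

```text
t 3.13 gate [-0.1032 -0.1137] z 0.0057 gap 0.0299 F [ 0.3  0.  -0.1] j6 98 delta [ 0.0697 -0.001   0.0017] [-0.     0.    -0.002]
```

View pics/s4.png

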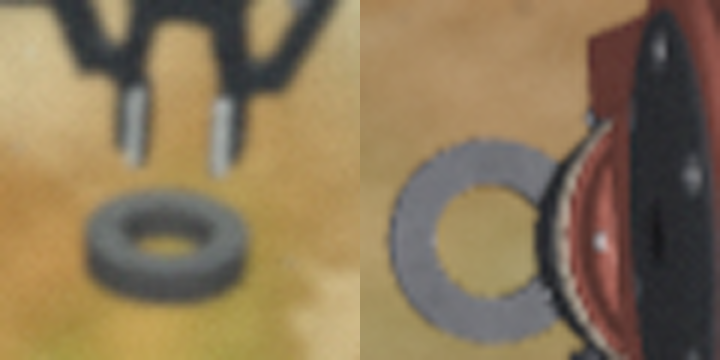

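No contact and the ring hasn't moved, so the half-open tips ride above the ring, set back from the TCP. I'll back off and go lower while watching the force.

Request:
step_arm:
  rows:
    - [[-0.015,0,0,0,0,0],[-0.03,0,0,0,0,0],[-0.03,0,0.002,0,0,0],[-0.03,0,0.004,0,0,0],[-0.03,0,0.006,0,0,0],[-0.03,0,0.006,0,0,0]]

```text
t: 3.73
position: [0.4803, 0.0468, -0.0007]
tcp_rot: [[0.125, 0.992, -0.001], [0.992, -0.125, 0.0], [0.0, -0.001, -1.0]]
force: [0.4, 0.2, 0.2]
finger_gap: 0.0295
grasp_force: 0.0
```

Request:
step_arm:
  rows:
    - [[0,0,0.001,0,0,0],[0,0,0.002,0,0,0],[0,0,0.003,0,0,0],[0,0,0.003,0,0,0]]

```text
t: 4.07
position: [0.4805, 0.0466, -0.0035]
tcp_rot: [[0.124, 0.992, -0.0], [0.992, -0.124, 0.0], [-0.0, -0.0, -1.0]]
force: [0.1, 0.4, 0.2]
finger_gap: 0.0298
grasp_force: 0.0
```

Request:
step_arm:
  rows:
    - [[0,0,0.001,0,0,0],[0,0,0.002,0,0,0],[0,0,0.002,0,0,0]]

```text
t: 4.32
position: [0.4804, 0.0464, -0.0055]
tcp_rot: [[0.125, 0.992, -0.0], [0.992, -0.125, -0.0], [-0.0, -0.0, -1.0]]
force: [0.9, -0.1, -0.1]
finger_gap: 0.03
grasp_force: 0.0
```

```bash
python3 -c "
from h import *
go(-.104,-.044,.004,90);p=bot.state()['position']
im=cams.camera('side');print((proj('side',p)-[270,150])*6+2.5)
cv2.imwrite('pics/s5.png',cv2.resize(im[150:210,270:330,::-1],None,fx=6,fy=6,interpolation=2))"
```

```text
t 4.32 gate [-0.1034 -0.1443] z -0.0055 gap 0.03 F [ 0.9 -0.1 -0.1] j6 94 delta [ 0.1003 -0.0009 -0.0095] [-0.     0.    -0.003]
[188.05398482 209.11498296]
```

View pics/s5.png

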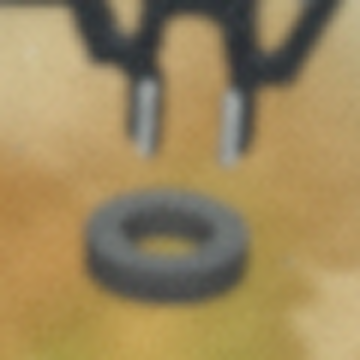

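The tips still look about 18 mm up (image row 158 in the crop against a predicted 209), with no force. I'll keep lowering with the force guard.

Request:
step_arm:
  rows:
    - [[0,0,0.002,0,0,0],[0,0,0.004,0,0,0],[0,0,0.005,0,0,0],[0,0,0.006,0,0,0],[0,0,0.006,0,0,0]]

```text
t: 4.78
position: [0.4804, 0.0464, -0.0116]
tcp_rot: [[0.125, 0.992, -0.0], [0.992, -0.125, 0.0], [-0.0, -0.0, -1.0]]
force: [-0.9, 0.3, -0.4]
finger_gap: 0.0298
grasp_force: 0.0
```

Request:
step_arm:
  rows:
    - [[0,0,0.001,0,0,0],[0,0,0.002,0,0,0],[0,0,0.002,0,0,0]]

```text
t: 5.03
position: [0.4805, 0.0463, -0.0135]
tcp_rot: [[0.125, 0.992, -0.0], [0.992, -0.125, 0.0], [0.0, -0.0, -1.0]]
force: [0.3, -0.7, 0.3]
finger_gap: 0.0299
grasp_force: 0.0
```

Request:
step_arm:
  rows:
    - [[0,0,0.001,0,0,0],[0,0,0.002,0,0,0],[0,0,0.002,0,0,0]]

```text
t: 5.28
position: [0.4805, 0.0464, -0.0155]
tcp_rot: [[0.125, 0.992, -0.0], [0.992, -0.125, 0.0], [0.0, -0.0, -1.0]]
force: [0.2, 0.6, -0.1]
finger_gap: 0.03
grasp_force: 0.0
```

```bash
python3 -c "
from h import *
go(-.104,-.044,.004,90)
im=cams.camera('side')[150:185,270:330].astype(int)
# silver pad pixels: grey & bright
m=(im.max(2)-im.min(2)<22)&(im.max(2)>125)
for r in range(35):print(150+r,''.join('#' if v else '.' for v in m[r]))"
```

```text
t 5.28 gate [-0.1033 -0.1443] z -0.0155 gap 0.03 F [ 0.2  0.6 -0.1] j6 94 delta [ 0.1003 -0.001  -0.0195] [-0.    -0.    -0.003]
150 ............................................................
151 ............................................................
152 ............................................................
153 ............................................................
154 ............................................................
155 ............................................................
156 ............................................................
157 ............................................................
158 ............................................................
159 ............................................................
160 ............................................................
161 ............................................................
162 ............................................................
163 ............................................................
164 .........................................................
[... 603 characters left out ...]
.............##............##.....................
175 .......................##............##.....................
176 ......................###............##.....................
177 .......................##............##.....................
178 ........................#............###....................
179 .....................................##.....................
180 ............................................................
181 ............................................................
182 ........................#..###..............................
183 ..................................#.........................
184 ....................................#.......................
```

```bash
python3 -c "
from h import *
for y in(.036,.0464,.0574):
  print(y,[round(proj('side',[.48,y,z])[1],1) for z in(-.005,0,.005,.01,.015)])"
```

```text
0.036 [np.float64(182.4), np.float64(180.9), np.float64(179.3), np.float64(177.7), np.float64(176.2)]
0.0464 [np.float64(184.3), np.float64(182.7), np.float64(181.2), np.float64(179.6), np.float64(178.0)]
0.0574 [np.float64(186.3), np.float64(184.7), np.float64(183.1), np.float64(181.5), np.float64(179.9)]
```

Request:
step_arm:
  rows:
    - [[0,0,0.001,0,0,0],[0,0,0.002,0,0,0],[0,0,0.002,0,0,0]]

```text
t: 5.58
position: [0.4805, 0.0464, -0.0175]
tcp_rot: [[0.125, 0.992, -0.0], [0.992, -0.125, 0.0], [-0.0, -0.0, -1.0]]
force: [-0.4, -0.1, 0.0]
finger_gap: 0.03
grasp_force: 0.0
```

Request:
step_arm:
  rows:
    - [[0,0,0.001,0,0,0],[0,0,0.002,0,0,0],[0,0,0.002,0,0,0]]

```text
t: 5.83
position: [0.4804, 0.0463, -0.0195]
tcp_rot: [[0.125, 0.992, -0.0], [0.992, -0.125, -0.0], [-0.0, -0.0, -1.0]]
force: [-0.6, 0.3, 0.0]
finger_gap: 0.0301
grasp_force: 0.0
```

Request:
step_arm:
  rows:
    - [[0,0,0.001,0,0,0],[0,0,0.001,0,0,0]]

```text
t: 6.0
position: [0.4805, 0.0464, -0.0204]
tcp_rot: [[0.125, 0.992, -0.0], [0.992, -0.125, 0.0], [-0.0, -0.0, -1.0]]
force: [0.4, 0.2, 0.1]
finger_gap: 0.0299
grasp_force: 0.0
```

```bash
python3 -c "
from h import *
go(-.104,-.044,-.0205,90)
im=cams.camera('side')[150:190,270:330].astype(int)
print(im[20:38,23:25].mean(1).round().tolist());print(im[20:38,37:39].mean(1).round().tolist())"
```

```text
t 6.0 gate [-0.1033 -0.1443] z -0.0204 gap 0.0299 F [0.4 0.2 0.1] j6 94 delta [ 1.003e-01 -1.000e-03  1.000e-04] [-0.     0.    -0.003]
[[140.0, 144.0, 142.0], [136.0, 142.0, 139.0], [136.0, 140.0, 138.0], [134.0, 140.0, 137.0], [136.0, 142.0, 140.0], [142.0, 146.0, 144.0], [144.0, 148.0, 146.0], [146.0, 149.0, 144.0], [150.0, 152.0, 146.0], [154.0, 152.0, 138.0], [154.0, 144.0, 124.0], [144.0, 135.0, 112.0], [126.0, 122.0, 110.0], [112.0, 115.0, 110.0], [104.0, 108.0, 107.0], [88.0, 90.0, 88.0], [78.0, 78.0, 76.0], [71.0, 74.0, 70.0]]
[[150.0, 144.0, 134.0], [156.0, 154.0, 145.0], [153.0, 151.0, 144.0], [150.0, 151.0, 143.0], [150.0, 148.0, 142.0], [148.0, 151.0, 144.0], [152.0, 154.0, 148.0], [150.0, 152.0, 146.0], [152.0, 155.0, 151.0], [152.0, 154.0, 146.0], [161.0, 164.0, 154.0], [165.0, 163.0, 147.0], [159.0, 150.0, 122.0], [154.0, 140.0, 104.0], [139.0, 131.0, 104.0], [122.0, 121.0, 110.0], [112.0, 116.0, 111.0], [111.0, 118.0, 114.0]]
```

Tips are now about 8 mm above the bench. I'll advance into the ring.

Request:
step_arm:
  rows:
    - [[0.008,0,0,0,0,0],[0.014,0,0,0,0,0],[0.019,0,0,0,0,0],[0.023,0,0,0,0,0],[0.027,0,0,0,0,0],[0.031,0,0,0,0,0],[0.035,0,0,0,0,0],[0.038,0,0,0,0,0],[0.04,0,0,0,0,0],[0.04,0,0,0,0,0]]

```text
t: 6.88
position: [0.4856, 0.0866, -0.0203]
tcp_rot: [[0.124, 0.992, 0.0], [0.992, -0.124, 0.0], [0.0, 0.0, -1.0]]
force: [0.1, -1.1, 0.1]
finger_gap: 0.0301
grasp_force: 0.4
```

```bash
cat >> h.py <<'E'
def ringside(c0,pr=1):
    "grid-match ring template in the side view: gate coords of the big ring near c0 (dark pixels in annulus of top face)"
    im=cams.camera('side').astype(int);b=((im.max(2)-im.min(2)<25)&(im.max(2)<125)).astype(float)
    b=cv2.GaussianBlur(b,(0,0),.7)
    a=np.linspace(0,2*np.pi,60,endpoint=False);best=[]
    P=lambda c,r,z,h:np.array([proj('side',np.r_[g2w(c[0]+r*np.cos(t),c[1]+r*np.sin(t)),z]) for t in h])
    S=lambda p:cv2.remap(b.astype(np.float32),p[:,:1].astype(np.float32),p[:,1:].astype(np.float32),1).mean()
    for dx in np.arange(-.02,.021,.002):
        for dy in np.arange(-.02,.021,.002):
            c=(c0[0]+dx,c0[1]+dy)
            best.append((S(P(c,.025,.018,a[::3]))-S(P(c,.008,.018,a[::6]))+S(P(c,.034,.018,a[::2]))-S(P(c,.040,.018,a[::2])),c))
    best.sort(reverse=True);print('ring side',np.round(best[0][1],4),round(best[0][0],2),np.round(best[1][1],4))
E
python3 -c "
from h import *
go(-.104,-.044,-.0205,90);ringside((-.104,-.06))"
```

```text
t 6.88 gate [-0.1031 -0.1038] z -0.0203 gap 0.0301 F [ 0.1 -1.1  0.1] j6 99 delta [ 0.0598 -0.001   0.0002] [ 0.    -0.    -0.002]Traceback (most recent call last):
  File "<string>", line 3, in <module>
    go(-.104,-.044,-.0205,90);ringside((-.104,-.06))
                              ~~~~~~~~^^^^^^^^^^^^^^
  File "h.py", line 35, in ringside
    best.append((S(P(c,.025,.018,a[::3]))-S(P(c,.008,.018,a[::6]))+S(P(c,.034,.018,a[::2]))-S(P(c,.040,.018,a[::2])),c))
                                                                     ~^^^^^^^^^^^^^^^^^^^^
  File "h.py", line 30, in <lambda>
    P=lambda c,r,z,h:np.array([proj('side',np.r_[g2w(c[0]+r*np.cos(t),c[1]+r*np.sin(t)),z]) for t in h])
                               ~~~~^^^^^^^^^^^^^^^^^^^^^^^^^^^^^^^^^^^^^^^^^^^^^^^^^^^^^^^^
  File "h.py", line 8, in proj
    c=cams.camera_info(n);f=192/np.tan(np.radians(c['fovy']/2))
ValueError: time passes only in moves, steps and waits
```

Contact is made, with a light 1 N push. I'll cache the camera calibration and check the ring.

```bash
sed -i 's/^def ray/import functools\nci=functools.cache(cams.camera_info)\ndef ray/; s/c=cams.camera_info(n)/c=ci(n)/' h.py
python3 -c "
from h import *
ringside((-.104,-.06))"
```

```text
ring side [-0.104 -0.05 ] 1.24 [-0.106 -0.05 ]
```

```bash
python3 -c "
from h import *
t=cams.camera('top');cv2.imwrite('pics/t6.png',np.hstack([cv2.resize(t[170:270,210:340,::-1],None,fx=3,fy=3,interpolation=2),cv2.resize(cams.camera('side')[140:220,250:350,::-1],None,fx=3.75,fy=3.75,interpolation=2)]))
for p in((-.104,-.05),(-.104,-.06)):print((proj('top',np.r_[g2w(*p),.018])-[210,170])*3+1,(proj('side',np.r_[g2w(*p),.018])-[250,140])*3.75+[391,1])"
```

```text
[233.17890119 205.2529857 ] [561.0916413 204.9212096]
[247.393995   206.59764836] [563.7158987  197.61414855]
```

View pics/t6.png

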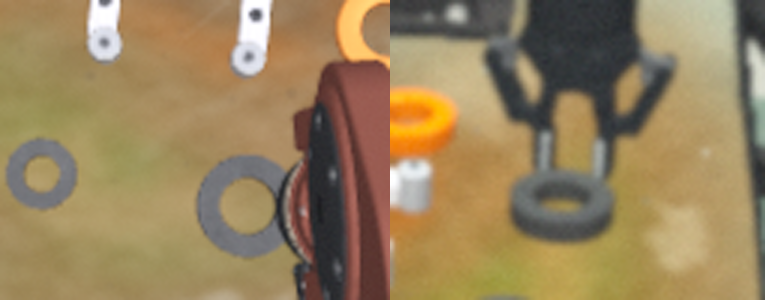

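Both views agree: the ring is at gate (-104, -60), seated in the cradle and flat. I'll continue the sideways push by 60 mm.

Request:
step_arm:
  rows:
    - [[0.005,0,0,0,0,0],[0.012,0,0,0,0,0],[0.019,0,0,0,0,0],[0.026,0,0,0,0,0],[0.033,0,0,0,0,0],[0.04,0,0,0,0,0],[0.047,0,0,0,0,0],[0.053,0,0,0,0,0],[0.058,0,0,0,0,0],[0.06,-0.001,0,0,0,0]]

```text
t: 7.92
position: [0.4924, 0.1466, -0.0203]
tcp_rot: [[0.124, 0.992, 0.0], [0.992, -0.124, 0.0], [0.0, 0.0, -1.0]]
force: [0.9, -3.6, -0.3]
finger_gap: 0.0297
grasp_force: 1.3
```

Request:
step_arm:
  rows:
    - [[0,0,0,0,0,0],[-0.01,0,0,0,0,0],[-0.03,0,0,0,0,0],[-0.05,0,0,0,0,0],[-0.05,0,-0.03,0,0,0],[-0.05,0,-0.06,0,0,0],[-0.05,0,-0.09,0,0,0],[-0.05,0,-0.1,0,0,0]]

```text
t: 8.58
position: [0.4876, 0.0954, 0.0834]
tcp_rot: [[0.125, 0.992, 0.005], [0.992, -0.125, 0.001], [0.001, 0.004, -1.0]]
force: [1.2, -0.4, 0.4]
finger_gap: 0.0302
grasp_force: 0.0
```

```bash
python3 -c "
from h import *
go(-.19,0,.08,180)
t=cams.camera('top')[:,:,::-1]
p=proj('top',np.r_[g2w(-.104,0),.018]).astype(int);print(p)
g=t[p[1]-28:p[1]+28,p[0]-28:p[0]+28].astype(int)
m=(g.max(2)-g.min(2)<30)&(g.max(2)<140)
for r in m[::2]:print(''.join('#' if v else '.' for v in r))
c,a=dark(t,(p[0]-28,p[1]-28,p[0]+28,p[1]+28),128);print(c,a,w2g(ray('top',*c,.018)))"
```

```text
t 8.58 gate [-0.1022 -0.0948] z 0.0834 gap 0.0302 F [ 1.2 -0.4  0.4] j6 100 delta [ 0.0944 -0.0882  0.0032] [ 0.005  0.002 -1.574]
[263 235]
........................................................
........................................................
........................................................
........................................................
........................................................
........................................................
..........................#######.......................
....................##################..................
..................######################................
................##########################..............
#.............###########........###########............
.............#########..............#########...........
.............########................########...........
.............#######..................########..........
............#######...................########..........
............########..................########..........
.............#######..................#######...........
.............########................########...........
..............#########............#########............
...............###########.....############.............
.................########################...............
...................#####################................
......................##############....................
........................................................
........................................................
........................................................
........................................................
........................................................
[263.38153076 235.57050705] (32.045692443847656, 32.72751235961914) [-0.10349493  0.00072846]
```

Ring is now at gate (-103.5, +0.7), in line. Next I'll swing behind it with a quarter turn.

Request:
step_arm:
  rows:
    - [[0,-0.012,0,0,0,-0.11],[0.005,-0.024,0,0,0,-0.22],[0.012,-0.036,0,0,0,-0.33],[0.02,-0.046,0,0,0,-0.44],[0.03,-0.056,0,0,0,-0.55],[0.04,-0.064,0,0,0,-0.66],[0.05,-0.07,0,0,0,-0.77],[0.06,-0.072,0,0,0,-0.88],[0.07,-0.072,0,0,0,-0.99],[0.08,-0.072,0,0,0,-1.1]]

```text
t: 9.47
position: [0.4238, 0.1843, 0.0792]
tcp_rot: [[-0.831, 0.557, -0.001], [0.557, 0.831, 0.0], [0.001, -0.0, -1.0]]
force: [0.3, 0.2, -1.1]
finger_gap: 0.0299
grasp_force: 0.0
```

```bash
python3 -c "
from h import *
go(-.175,0,.08,180)"
```

```text
t 9.47 gate [-0.1764 -0.0143] z 0.0792 gap 0.0299 F [ 0.3  0.2 -1.1] j6 48 delta [ 0.0052  0.0133 -0.0008] [-0.    -0.001 -0.468]
```

Request:
step_arm:
  rows:
    - [[0.001,0.003,0,0,0,-0.1],[0.002,0.006,0,0,0,-0.2],[0.004,0.009,0,0,0,-0.3],[0.005,0.012,0,0,0,-0.4],[0.005,0.013,0,0,0,-0.468],[0.005,0.013,0,0,0,-0.468],[0.005,0.013,0,0,0,-0.468]]

```text
t: 10.05
position: [0.4272, 0.1975, 0.0793]
tcp_rot: [[-0.992, 0.13, -0.001], [0.13, 0.992, 0.0], [0.001, -0.0, -1.0]]
force: [-0.6, 0.3, -0.2]
finger_gap: 0.0297
grasp_force: 0.0
```

```bash
python3 -c "
from h import *
go(-.175,0.0005,-.0205,180)"
```

```text
t 10.05 gate [-0.1747 -0.0008] z 0.0793 gap 0.0297 F [-0.6  0.3 -0.2] j6 23 delta [0.0003 0.0013 0.0998] [-0.    -0.001 -0.008]
```

Request:
step_arm:
  rows:
    - [[0,0.001,0.025,0,0,-0.008],[0,0.001,0.05,0,0,-0.008],[0,0.001,0.07,0,0,-0.008],[0,0.001,0.085,0,0,-0.008],[0,0.001,0.094,0,0,-0.008],[0,0.001,0.098,0,0,-0.008],[0,0.001,0.1,0,0,-0.008],[0,0.001,0.1,0,0,-0.008]]

```text
t: 10.72
position: [0.4278, 0.199, -0.0201]
tcp_rot: [[-0.993, 0.12, 0.0], [0.12, 0.993, 0.0], [-0.0, 0.0, -1.0]]
force: [0.7, -0.6, 0.3]
finger_gap: 0.03
grasp_force: 0.0
```

```bash
python3 -c "
from h import *
go(-.1,0,-.0205,180)"
```

```text
t 10.72 gate [-0.1742  0.0007] z -0.0201 gap 0.03 F [ 0.7 -0.6  0.3] j6 23 delta [-0.0742 -0.0009  0.0004] [0.    0.    0.002]
```

Request:
step_arm:
  rows:
    - [[-0.01,0,0,0,0,0],[-0.02,0,0,0,0,0],[-0.026,0,0,0,0,0],[-0.032,0,0,0,0,0],[-0.039,0,0,0,0,0],[-0.047,0,0,0,0,0],[-0.055,0,0,0,0,0],[-0.063,0,0,0,0,0],[-0.07,-0.001,0,0,0,0],[-0.074,-0.001,0,0,0,0]]

```text
t: 11.55
position: [0.5018, 0.1889, -0.0203]
tcp_rot: [[-0.993, 0.12, 0.0], [0.12, 0.993, 0.0], [-0.0, 0.0, -1.0]]
force: [-2.8, 0.1, 1.5]
finger_gap: 0.0301
grasp_force: 2.5
```

```bash
cat >> h.py <<'E'
def ringtop(c0):
    "fit visible outer edge of the ring (radius known) in the top view"
    t=cams.camera('top').astype(int);m=((t.max(2)-t.min(2)<30)&(t.max(2)<128)&(t.max(2)>90)).astype(np.uint8)
    p=proj('top',np.r_[g2w(*c0),.018]);r=np.linalg.norm(proj('top',np.r_[g2w(c0[0]+.036,c0[1]),.018])-p)
    yy,xx=np.mgrid[:384,:512];best=[]
    for dx in np.arange(-8,8.1,.5):
        for dy in np.arange(-8,8.1,.5):
            d=np.hypot(xx-p[0]-dx,yy-p[1]-dy);a=(d<r)&(d>r*.42);b=((d>r+.5)&(d<r+4))|(d<r*.36)
            b&=yy<p[1]+dy+2;a&=yy<p[1]+dy+2
            best.append((m[a].mean()-m[b].mean(),dx,dy))
    s,dx,dy=max(best);print('ring top',np.round(w2g(ray('top',p[0]+dx,p[1]+dy,.018)),4),round(s,2))
E
python3 -c "
from h import *
go(.024,0,-.0205,180);ringtop((-.055,0))"
```

```text
t 11.55 gate [-0.0995 -0.0002] z -0.0203 gap 0.0301 F [-2.8  0.1  1.5] j6 20 delta [-1.235e-01 -1.000e-04  2.000e-04] [0.    0.    0.002]
ring top [-0.0703 -0.0184] 0.0
```

Request:
step_arm:
  rows:
    - [[-0.005,0,0,0,0,0],[-0.01,0,0,0,0,0],[-0.015,0,0,0,0,0],[-0.02,0,0,0,0,0],[-0.025,0,0,0,0,0],[-0.03,0,0,0,0,0],[-0.035,0,0,0,0,0],[-0.038,0,0,0,0,0],[-0.04,0,0,0,0,0]]

```text
t: 12.35
position: [0.5413, 0.1843, -0.0203]
tcp_rot: [[-0.993, 0.12, 0.0], [0.12, 0.993, 0.0], [-0.0, 0.0, -1.0]]
force: [-3.4, 0.9, 0.9]
finger_gap: 0.03
grasp_force: 2.2
```

Request:
step_arm:
  rows:
    - [[-0.003,0,0,0,0,0],[-0.006,0,0,0,0,0],[-0.009,0,0,0,0,0],[-0.012,0,0,0,0,0],[-0.015,0,0,0,0,0],[-0.018,0,0,0,0,0],[-0.02,0,0,0,0,0]]

```text
t: 12.93
position: [0.5611, 0.1819, -0.0203]
tcp_rot: [[-0.993, 0.12, 0.0], [0.12, 0.993, 0.0], [-0.0, 0.0, -1.0]]
force: [-3.8, 0.3, 1.1]
finger_gap: 0.0299
grasp_force: 2.0
```

```bash
python3 -c "
from h import *
go(.024,0,-.0205,180)
a=cams.camera('side')[130:210,190:310,::-1]
b=cams.camera('top')[100:260,210:330,::-1]
cv2.imwrite('pics/s7.png',np.hstack([cv2.resize(a,None,fx=4,fy=4,interpolation=2),cv2.resize(b,(240,320),interpolation=2)]))"
```

```text
t 12.93 gate [-0.0399  0.0001] z -0.0203 gap 0.0299 F [-3.8  0.3  1.1] j6 18 delta [-0.0639 -0.0002  0.0002] [0.    0.    0.002]
```

View pics/s7.png

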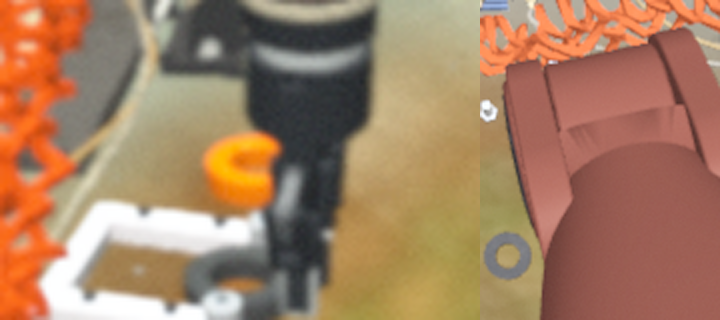

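The ring is flat between the posts with the fingertips behind it. Before the last 64 mm I'll check numerically how far the arm is from the hoses.

```bash
python3 -c "
from h import *
im=cams.camera('side').astype(int);R,Gc,B=im[...,0],im[...,1],im[...,2]
h=(R>190)&(Gc<125)&(B<90)&(R-Gc>90); a=(R>70)&(R<185)&(R-Gc>40)&(abs(Gc-B)<30); k=(im.max(2)<60)
for r in range(10,200,12):
  f=lambda m,lo:[int(v) for v in (np.where(m[r,lo:330])[0]+lo)[[0,-1]]] if m[r,lo:330].any() else None
  print(r,'hose',f(h,140),'arm',f(a,215),'black',f(k,235))
print(bot.state()['joint_efforts'])
for x in(-.04,.024):print(proj('side',np.r_[g2w(x,0),.1]))"
```

```text
10 hose None arm [242, 314] black [235, 329]
22 hose None arm [243, 307] black [235, 329]
34 hose None arm [246, 296] black [235, 329]
46 hose None arm [247, 291] black [235, 329]
58 hose None arm [247, 291] black [235, 329]
70 hose [140, 163] arm [246, 292] black [235, 329]
82 hose [140, 194] arm [247, 291] black [235, 329]
94 hose [142, 205] arm [248, 288] black [291, 329]
106 hose [163, 198] arm [252, 282] black None
118 hose [169, 203] arm [251, 282] black [245, 245]
130 hose [175, 210] arm None black [244, 244]
142 hose [177, 202] arm None black None
154 hose [180, 204] arm None black [253, 280]
166 hose [179, 202] arm None black [262, 271]
178 hose [177, 257] arm [258, 258] black [266, 273]
190 hose [177, 200] arm None black [258, 269]
[-1.49418251e-01 -6.72710109e+01  2.62362456e+01 -3.47562768e-01
  5.30942183e-03 -1.67505455e-02]
[266.85305776 172.32467577]
[241.36292245 169.23978321]
```

Request:
step_arm:
  rows:
    - [[-0.004,0,0,0,0,0],[-0.008,0,0,0,0,0],[-0.012,0,0,0,0,0],[-0.016,0,0,0,0,0],[-0.02,0,0,0,0,0],[-0.024,0,0,0,0,0],[-0.028,0,0,0,0,0],[-0.032,0,0,0,0,0]]

```text
t: 13.75
position: [0.5927, 0.1781, -0.0203]
tcp_rot: [[-0.993, 0.119, -0.0], [0.119, 0.993, 0.0], [0.0, 0.0, -1.0]]
force: [-4.4, 0.1, 1.8]
finger_gap: 0.0299
grasp_force: 2.1
```

Request:
step_arm:
  rows:
    - [[-0.004,0,0,0,0,0],[-0.008,0,0,0,0,0],[-0.012,0,0,0,0,0],[-0.016,0,0,0,0,0],[-0.02,0,0,0,0,0],[-0.023,0,0,0,0,0],[-0.025,0,0,0,0,0],[-0.026,0,0,0,0,0]]

```text
t: 14.42
position: [0.6185, 0.175, -0.0203]
tcp_rot: [[-0.993, 0.12, 0.0], [0.12, 0.993, 0.0], [-0.0, 0.0, -1.0]]
force: [-3.5, -0.0, 1.3]
finger_gap: 0.0299
grasp_force: 2.1
```

Request:
step_arm:
  rows:
    - [[-0.001,0,0,0,0,0],[-0.002,0,0,0,0,0],[-0.003,0,0,0,0,0],[-0.003,0,0,0,0,0]]

```text
t: 14.75
position: [0.6213, 0.1747, -0.0202]
tcp_rot: [[-0.993, 0.12, 0.0], [0.12, 0.993, -0.0], [-0.0, 0.0, -1.0]]
force: [-3.3, -0.1, 1.0]
finger_gap: 0.0297
grasp_force: 1.7
```

Now at gate x ≈ 21 mm, and contact with the stop is expected near 24. I'll creep 1 mm at a time until the force rises.

Request:
step_arm:
  rows:
    - [[-0.001,0,0,0,0,0],[-0.002,0,0,0,0,0],[-0.002,0,0,0,0,0]]

```text
t: 15.0
position: [0.6234, 0.1745, -0.0203]
tcp_rot: [[-0.993, 0.12, 0.0], [0.12, 0.993, 0.0], [-0.0, 0.0, -1.0]]
force: [-3.1, 0.8, 1.0]
finger_gap: 0.03
grasp_force: 1.7
```

Request:
step_arm:
  rows:
    - [[-0.001,0,0,0,0,0],[-0.001,0,0,0,0,0]]

```text
t: 15.17
position: [0.6243, 0.1743, -0.0203]
tcp_rot: [[-0.993, 0.12, 0.0], [0.12, 0.993, 0.0], [-0.0, 0.0, -1.0]]
force: [-3.1, 0.4, 1.3]
finger_gap: 0.0302
grasp_force: 1.8
```

Request:
step_arm:
  rows:
    - [[-0.001,0,0,0,0,0],[-0.001,0,0,0,0,0]]

```text
t: 15.33
position: [0.6252, 0.1742, -0.0203]
tcp_rot: [[-0.993, 0.12, 0.0], [0.12, 0.993, -0.0], [-0.0, -0.0, -1.0]]
force: [-3.6, -0.1, 0.8]
finger_gap: 0.0298
grasp_force: 1.9
```

Request:
step_arm:
  rows:
    - [[-0.001,0,0,0,0,0],[-0.001,0,0,0,0,0]]

```text
t: 15.5
position: [0.6262, 0.1741, -0.0203]
tcp_rot: [[-0.993, 0.12, 0.0], [0.12, 0.993, -0.0], [-0.0, 0.0, -1.0]]
force: [-4.1, 0.6, 1.3]
finger_gap: 0.0299
grasp_force: 1.9
```

Request:
step_arm:
  rows:
    - [[-0.001,0,0,0,0,0],[-0.001,0,0,0,0,0]]

```text
t: 15.67
position: [0.6264, 0.1741, -0.0204]
tcp_rot: [[-0.993, 0.119, -0.001], [0.119, 0.993, 0.0], [0.001, -0.0, -1.0]]
force: [-5.5, 0.3, 3.7]
finger_gap: 0.03
grasp_force: 3.2
```

Request:
step_arm:
  rows:
    - [[-0.001,0,0,0,0,0],[-0.001,0,0,0,0,0]]

```text
t: 15.83
position: [0.6265, 0.1741, -0.0205]
tcp_rot: [[-0.993, 0.119, -0.003], [0.119, 0.993, 0.0], [0.003, -0.0, -1.0]]
force: [-8.2, 1.1, 5.6]
finger_gap: 0.03
grasp_force: 4.6
```

Motion has stalled and the force is rising, so the ring is against the stop. I'll back straight off, lift, and move clear.

Request:
step_arm:
  rows:
    - [[0.004,0,0,0,0,0],[0.012,0,0,0,0,0],[0.025,0,0,0,0,0],[0.045,0,0,0,0,0],[0.065,0,0,0,0,0],[0.075,0,-0.02,0,0,0],[0.08,0,-0.05,0,0,0],[0.09,0,-0.08,0,0,0],[0.11,0,-0.11,0,0,0],[0.14,0,-0.14,0,0,0]]

```text
t: 16.67
position: [0.491, 0.1905, 0.1208]
tcp_rot: [[-0.993, 0.121, 0.004], [0.121, 0.993, 0.0], [-0.004, 0.001, -1.0]]
force: [-0.8, 0.3, 0.7]
finger_gap: 0.0302
grasp_force: 0.0
```

Request:
step_arm:
  rows:
    - [[0.03,0.0,0,0,0,0],[0.06,0.0,0,0,0,0],[0.09,0.0,0,0,0,0],[0.11,0,0,0,0,0],[0.11,0,0,0,0,0],[0.11,0,0,0,0,0]]

```text
t: 17.17
position: [0.3803, 0.204, 0.1196]
tcp_rot: [[-0.993, 0.118, 0.002], [0.118, 0.993, 0.0], [-0.002, 0.001, -1.0]]
force: [1.0, -0.1, 0.9]
finger_gap: 0.0298
grasp_force: 0.0
```

```bash
python3 -c "
from h import *
go(.024,0,0,180)
t=cams.camera('top').astype(int)
p=proj('top',np.r_[g2w(.068,0),.018]).astype(int)
g=t[p[1]-28:p[1]+30,p[0]-30:p[0]+30]
d=(g.max(2)-g.min(2)<30)&(g.max(2)<135);w=g.min(2)>170;o=(g[...,0]>170)&(g[...,2]<100)
for r in range(58):print(''.join('o' if o[r,c] else '#' if d[r,c] else 'W' if w[r,c] else '.' for c in range(60)))
m=cv2.morphologyEx(d.astype(np.uint8)[:,13:48],cv2.MORPH_OPEN,np.ones((3,3),np.uint8))
c=max(cv2.findContours(m,0,1)[0],key=cv2.contourArea);(x,y),a,_=cv2.fitEllipse(c)
print(a,w2g(ray('top',x+13+p[0]-30,y+p[1]-28,.018)))
c,a=dark(t,(205,210,243,245),128);print('small',c)
a=cv2.imread('pics/side0.png')[...,::-1].astype(int);b=cams.camera('side').astype(int)
print('diff block/bolt',abs(a-b)[210:275,200:245].mean(),abs(a-b)[280:300,100:300].mean())"
```

```text
t 17.17 gate [-2.219e-01 -1.000e-04] z 0.1196 gap 0.0298 F [ 1.  -0.1  0.9] j6 25 delta [-0.2457 -0.0008  0.1202] [0.001 0.002 0.003]
ooooooooooooooooooooo.........ooooo.............WWWWWWW.....
oooooooooooooo.oooooo........oooooo.......................WW
oooooooooooo....ooooo.......ooooooo.........................
ooo.WWWo.WWWWWWW.ooooo.....ooooooo..........................
ooo.WWWWWWWWWWWWWWooooooo.ooooooo...........................
ooooWWWWWWWWWWWWWWWoooooooooooo.WWWWW.......................
ooooWWWWWWWWWWWWWWWWoooooooooo.WWWWWWWWWWWWWWWW.............
.oooWWWWWWWWWWWWWWWWWWoooooo.WWWWWWWWWWWWWWWWWWWWWWWWWWWW...
.oo.WWWWWWWWWWWWWWWWWWWWWWW.WWWWWWWWWWWWWWWWWWWWWWWWWWWWWWWW
...WWWWWWWWWWWWWWWWWWWWWWWWWWWWWWWWWWWWWWWWWWWWWWWWWWWWWWWWW
...WWWWWWWWWWWWWWWWWWWWWWWWWWWWWWWWWWWWWWWWWWWWWWWWWWWWWWWWW
..WWWWWWWWWW.....WWWWWWWWWWWWWWWWWWWWWWWWWWWWWWWWWWWWWWWWWWW
..WWWWWWWWWW............WWWWWWWWWWWWWWWWWWWWWWWWWWWWWWWWWWWW
..WWWWWWWWWW...........##########..WWWWWWWWWWWWWWWWWWWWWWWWW
..WWWWWWWWWW...........################.....WWWWWWWWWWWWWWWW
..WWWWWWWWWW.........####################..##......
[... 2011 characters left out ...]
WWW.###WWW.
WWWWWWWW.........................................WWWW.#.WWW.
WWWWWWWW.............o...........................WWWWWWWWWW.
WWWWWWWW..............o..........................WWWWWWWWWW.
WWWWWWWW.........................................WWWWWWWWWW.
WWWWWWWW................o........................WWWWWWWWWW.
WWWWWWWWW........................................WWWWWWWWWW.
WWWWWWWWW.................oo.o...................WWWWWWWWW..
WW.#.WWWW........................................WWWWWWWWW..
WW.#..WWW........................................WWWWWWWWW..
(32.52780532836914, 32.84736633300781) [0.06759648 0.00040485]
small [223.24040031 227.50094604]
diff block/bolt 1.9055270655270655 1.93225
```

The ring rests flat against the stop: its centre is at gate (67.6, 0.4) mm, against a target of (68, 0). The small ring, block and bolt haven't moved.

```bash
python3 -c "
from bench import finish_job
print(finish_job())"
```

```text
the job is handed in; nothing more can be done
None
```

The large ring was slid flat through the posts and rests against the end stop, with its centre measured at 67.6 mm (68 expected). The small ring, block and bolt were not moved, and the job was handed in at about 17 s; no verdict was returned.

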